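Knock the old bearing out of a gearbox cover

TASK

The old ball bearing is stuck in the underside of the dark cast gearbox cover. Take the slim brass driver (yellow handle) from the stand, put it down through the hole in the middle of the cover's hub, push until its guard rests on the hub so that the bearing drops into the red tray below, and leave the driver standing in the hole. Leave the thick black-handled driver in the stand.

Things in the scene. Friction and masses are not known exactly. Their poses are not given: they have to be found in the camera images.
- driver_grip (a point): Slim driver, upright, 142 mm long: brass shaft diameter 20, length 66, then round yellow guard diameter 70, 6 thick, then round yellow handle diameter 26, length 70. Hangs by its guard in a wooden stand (top 80 above the bench), 110 mm from the other driver. Point: middle of the handle, 35 above the guard's upper face, 107 above the shaft's tip; z up. 0.2 kg.
- wide_grip (a point): Thick driver in the other hole of the stand: same shape and size, but steel shaft 44 mm in diameter (does not fit the cover's hole), black guard and handle. Point: middle of its handle. It stays in the stand.
- access_hole (a point): Centre of the hole's mouth on the flat bright hub top of the dark cast cover, 105 mm above the bench; z up. Hole diameter 40. Cover 150 mm across, hub 72, fixed, on two steel blocks 50 high that run along this x axis; a red tray (130 x 85, rim 14 high) lies between them under the hole.
- bearing_mid (a point): Centre of the stuck bearing, diameter 47, 14 mm thick, bore 17 (less than the driver's tip), z up. It sits 36 mm below the hole's mouth in the cover's underside, its back 29 below; sprung nubs hold it. About 10 to 17 N of push starts it down (25 N well off centre), then less; 20 to 25 mm down it falls free. With the guard on the hub the shaft's tip is 66 below the mouth.
There are look-alikes about, which are no part of the job. What is shaped like the part that bears bearing_mid but green is not meant. Of the things shaped like the part that bears driver_grip, the yellow one is meant.

How it is judged:
By the outcome, as a careful person would: the job done as asked, in the order asked, and still so for the second after the job is handed in, with the robot touching nothing.
It also fails if it takes over 38 s, if anything falls off the work surface, if the arm or the gripper's body presses on something with over 40 N, if the wrist force passes 120 N, or if a joint passes its speed limit or range.

ROBOT

A 6-joint arm with a two-finger parallel gripper is mounted at the origin on the work surface. World frame = base frame: x ahead of the robot, y to its left, z up, the work surface at z = 0. Lengths are in m, angles in rad, forces in N, time in s.
With the tool pointing down it reaches from about 0.35 to 0.85 m from the base axis. Payload 8.1 kg.
Tool frame: the origin (TCP) lies midway between the tips of the shut fingers; the grasp point (between the pads) lies 19 mm behind it (robot.grip_point_offset is the distance from the TCP to the grasp point, in m); z points along the fingers, y is the line along which they close (so a half turn about z gives the same grasp; the last joint's range is limited). The gripper opens to 93 mm and grips with 3 to 60 N. Pads are 15 mm wide; open, the fingers measure 128 mm over their backs; the gripper's body (75 mm by 188 mm) begins 65 mm behind the grasp point.
Start: joints at [1.132, 0.13, 1.488, -0, 1.523, -0.085], TCP at [0.208, 0.563, 0.18] pointing down, gripper open.
Joint ranges: [-2.96, 2.96], [-0.89, 2.26], [0.02, 2.5], [-1.34, 4.48], [0, 2.73], [-2.66, 2.66]. Speed limits (rad/s): [2.39, 2.39, 2.79, 3.14, 3.14, 3.14].

INTERFACE

Orientations are given as a rotation vector (axis times angle).
In Python, from plant import robot, read_camera, job gives the robot as it stands.
- The arm moves only by the shell command python3 -m inch 'ROWS' [FORCE]. ROWS is JSON, one flat list of numbers, 5 for each row, row after row: the shift along the world's x, y, z in mm, then the turn about the world's z in degrees, then the opening in per cent of the stroke, from 0 (shut) to 100 (fully open). In form: [dx, dy, dz, yaw, hand, dx, dy, dz, yaw, hand, ...]. A call has 1 to 10 rows; each row is the pose to reach, as a shift and turn from the pose commanded when the call began; what a row does not reach only later rows make up. A row lasts 1/12 s, in which the tool goes at most 41.7 mm and 7.16 degrees, less where a joint would pass 70% of its speed; a pose out of reach is approached as far as the arm can. A call with a gripper value outside its range is refused whole. The fingers move at their own pace and stop on an object; FORCE is the grip in N (left out, the last holds). Time passes only in rows, so rows that repeat a pose let the fingers close. It gives the time, the measured TCP pose, the force, the opening and the grip force at its end, in the units of the state.
- robot.read_state(): the state, without advancing time (a new reading comes with each control period).
- read_camera(name): name is "scene" or "top" or "wrist"; returns a dict with "image" (420x560x3 uint8, blue, green, red), "K" (3x3 intrinsics, pixels), "D" ([k1, k2, p1, p2, k3] as OpenCV has them; the pictures are not rectified), "extrinsics" (4x4, takes a point from world to camera coordinates); the wrist camera has in their place "mount" (4x4, takes a point from camera to tool coordinates, whose origin is the TCP and whose axes are the flange's). Camera axes: x right, y down, z forward; pixel columns grow to the right and rows downward; lengths in m; the calibration is good to about 2 mm. A picture is of the moment at which its call begins: read the wrist's pose just before it. There is no depth.
- job.close_job(): hands the job in; it is judged then, once.
The state is a dict: "t": time; "q": joint angles; "dq": joint speeds; "joint_torque": joint torques, N m; "tool_pos": TCP position; "orientation": TCP orientation; "force": force on the tool from outside, world axes, zero at the start; "wrist_torque": the same for the moment, N m; "opening": finger opening in m; "gripper_force": force on a finger pad.
Only numpy, scipy, OpenCV 4.12 (cv2) and the standard library are available. Lean on these libraries where they do the work, as an engineer would, in place of code of your own. Each camera call takes 0.05 s, during which the arm holds its last target. There are 200 camera calls.

## Working session

There is one attempt and no reset: what is moved stays moved. The work goes in short steps, Python scripts to look and compute and a shell command to move; the robot and the scene stay as the last step left them, time stands still between calls to the robot, and variables do not carry over. Pictures are saved under pics/ and viewed, at most 10 in all, crops included, and the job is handed in when it is done.

```bash
ls; mkdir -p pics
cat > h.py <<'E'
import numpy as np, cv2
from plant import robot, read_camera, job
from scipy.spatial.transform import Rotation as R
def shot(name):
    s=robot.read_state(); c=read_camera(name)
    if name=="wrist":
        T=np.eye(4);T[:3,:3]=R.from_rotvec(s["orientation"]).as_matrix();T[:3,3]=s["tool_pos"]
        c["M"]=T@np.array(c["mount"])
    else: c["M"]=np.linalg.inv(np.array(c["extrinsics"]))
    return c
def ray(c,px):
    u=cv2.undistortPoints(np.array(px,float).reshape(-1,1,2),np.array(c["K"]),np.array(c["D"])).reshape(-1,2)
    d=np.c_[u,np.ones(len(u))]@c["M"][:3,:3].T
    return c["M"][:3,3],d/np.linalg.norm(d,axis=1,keepdims=True)
def onplane(c,px,z):
    o,d=ray(c,px); return o+d*((z-o[2])/d[:,2])[:,None]
def tri(c1,p1,c2,p2):
    A=np.zeros((3,3));b=np.zeros(3)
    for c,p in((c1,p1),(c2,p2)):
        o,d=ray(c,p);P=np.eye(3)-np.outer(d[0],d[0]);A+=P;b+=P@o
    return np.linalg.solve(A,b)
def project(c,X):
    W=np.linalg.inv(c["M"]); return cv2.projectPoints(np.array(X,float).reshape(-1,1,3),cv2.Rodrigues(W[:3,:3])[0],W[:3,3],np.array(c["K"]),np.array(c["D"]))[0].reshape(-1,2)
def blobs(img,lo,hi,amin=60):
    m=cv2.inRange(cv2.cvtColor(img,cv2.COLOR_BGR2HSV),np.array(lo),np.array(hi))
    n,l,st,ce=cv2.connectedComponentsWithStats(m)
    return [(st[i].tolist(),ce[i].round(1).tolist()) for i in range(1,n) if st[i,4]>amin],m
E
python3 - <<'E'
from h import *
for n in("scene","top"):
    c=shot(n);cv2.imwrite(f"pics/{n}0.png",c["image"]);print(n,c["M"].round(3).tolist(),np.array(c["K"]).round(0).tolist())
    print(blobs(c["image"],(20,110,80),(34,255,255))[0])
print(robot.read_state())
E
```

```text
pics
scene [[-0.092, 0.523, -0.848, 1.296], [0.996, 0.062, -0.07, 0.068], [0.016, -0.85, -0.526, 0.568], [0.0, 0.0, 0.0, 1.0]] [[420.0, 0.0, 282.0], [0.0, 420.0, 204.0], [0.0, 0.0, 1.0]]
[([445, 116, 75, 24, 849], [478.0, 130.9]), ([443, 135, 71, 14, 120], [476.8, 145.8]), ([344, 174, 32, 42, 748], [360.8, 198.5])]
top [[-0.009, -0.998, 0.065, 0.493], [-1.0, 0.009, 0.001, -0.021], [-0.002, -0.065, -0.998, 1.237], [0.0, 0.0, 0.0, 1.0]] [[539.0, 0.0, 281.0], [0.0, 539.0, 205.0], [0.0, 0.0, 1.0]]
[([174, 223, 33, 33, 805], [189.7, 238.8])]
{'t': 0.1, 'q': array([ 1.13159886e+00,  1.31112902e-01,  1.48917207e+00,  2.27400356e-05,
        1.52301788e+00, -8.54085575e-02]), 'dq': array([-0.00016514, -0.00058924, -0.00161339,  0.00019056,  0.0003353 ,
        0.00113314]), 'joint_torque': array([ 4.65942576e-04, -5.61335349e+01, -4.93098199e+01,  7.69254053e-02,
        2.91033840e-02, -1.13380991e-04]), 'tool_pos': array([0.20759621, 0.56231402, 0.17927521]), 'orientation': array([-5.52756193e-01, -3.09210840e+00,  2.58485266e-03]), 'force': array([-0.09558146,  0.08907473, -0.0660277 ]), 'wrist_torque': array([ 0.01269655, -0.02770629, -0.00423239]), 'gripper_force': 0.0, 'opening': 0.0928303471016605}
```

View pics/scene0.png

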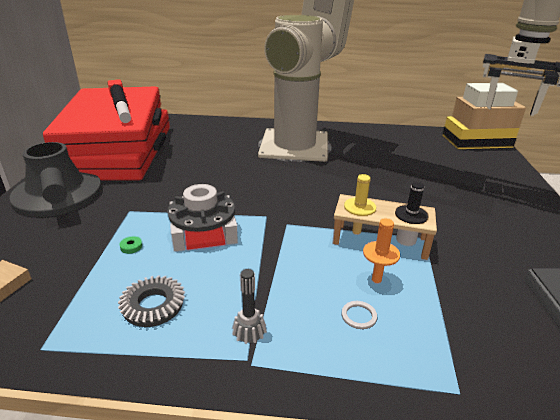

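View pics/top0.png

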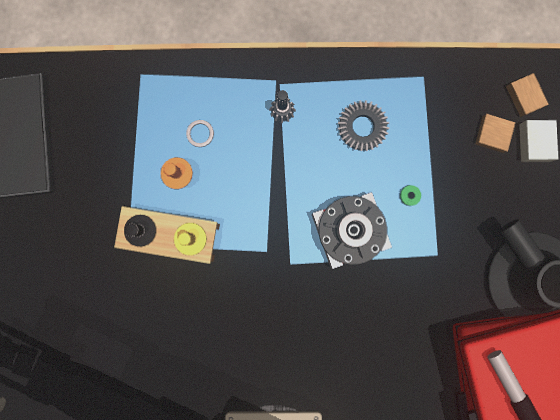

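The scene holds these candidates:
- **Driver:** yellow in the stand, scene (361,195) / top (190,239). This is the one meant. The others are orange on the mat, (381,250) / (176,173), and black in the stand, (411,200) / (140,231).
- **Cover:** dark with a bright hub, scene (200,195) / top (356,230). The others are the bell housing at (545,285) and the bevel gear at (362,126).
- **Bearing:** the green ring at top (411,195) is not meant.

Next is a close crop of the yellow driver and the hub.

Run:
```python
from h import *
t=shot("top");s=shot("scene")
def crop(im,x,y,w,h,k):return cv2.resize(im[y:y+h,x:x+w],None,fx=k,fy=k,interpolation=cv2.INTER_CUBIC)
a=np.hstack([crop(t["image"],165,210,60,60,5),crop(t["image"],325,200,60,60,5)])
b=np.hstack([crop(s["image"],335,168,60,60,5),crop(s["image"],170,175,60,60,5)])
cv2.imwrite("pics/crop1.png",np.vstack([a,b]))
# bright low-sat hub ring
for n,c,roi in(("top",t,(325,195,65,70)),("scene",s,(175,180,50,35))):
    x,y,w,h=roi;hs=cv2.cvtColor(c["image"][y:y+h,x:x+w],cv2.COLOR_BGR2HSV)
    m=cv2.inRange(hs,(0,0,135),(180,60,255))
    cs,hi=cv2.findContours(m,cv2.RETR_CCOMP,cv2.CHAIN_APPROX_NONE)
    for k,q in enumerate(cs):
        if len(q)>15: e=cv2.fitEllipse(q);print(n,hi[0][k][3],len(q),np.round(np.add(e[0],(x,y)),1),np.round(e[1],1))
    # guard
bl,m=blobs(t["image"],(20,110,80),(34,255,255))
q=max(cv2.findContours(m,0,1)[0],key=cv2.contourArea);e=cv2.fitEllipse(q);print("guard",e, onplane(t,e[0],.086))
print("orange",blobs(t["image"],(5,130,80),(17,255,255),200)[0])
```

```text
top -1 22 [347.7 258. ] [7.2 8.1]
top 2 17 [347.9 257.9] [5.9 6.6]
top -1 38 [333.6 260.3] [ 7.4 16.4]
top -1 22 [374.6 248.1] [7.3 8.3]
top 5 16 [374.7 248.2] [5.8 6.2]
top -1 24 [326.5 239.2] [5.7 7.7]
top -1 37 [386. 244.] [ 6.5 16.5]
top -1 32 [353.3 229.5] [10.7 11.3]
top 10 24 [353.4 229.6] [8.5 8.9]
top -1 22 [379.5 220.2] [7.2 8.2]
top 12 16 [379.5 220.2] [6.  6.2]
top -1 93 [355.4 229.5] [33.  33.2]
top 14 56 [355.3 229.5] [19.5 20.2]
top -1 21 [331.3 211.2] [6.9 8.1]
top 16 16 [331.  211.1] [5.9 6.2]
top -1 21 [357.7 201.8] [7.1 8.1]
top 18 16 [357.6 201.8] [6.  6.5]
top -1 37 [369.8 198.4] [ 6.6 15.9]
scene -1 77 [199.2 192.2] [16.1 33.8]
scene 2 40 [199.3 191.9] [ 8.4 18.7]
guard ((189.67486572265625, 238.73056030273438), (31.759197235107422, 32.14847183227539), 31.72594451904297) [[0.49884253 0.17520589 0.086     ]]
orange [([161, 158, 31, 31, 685], [176.1, 172.8])]
```

View pics/crop1.png

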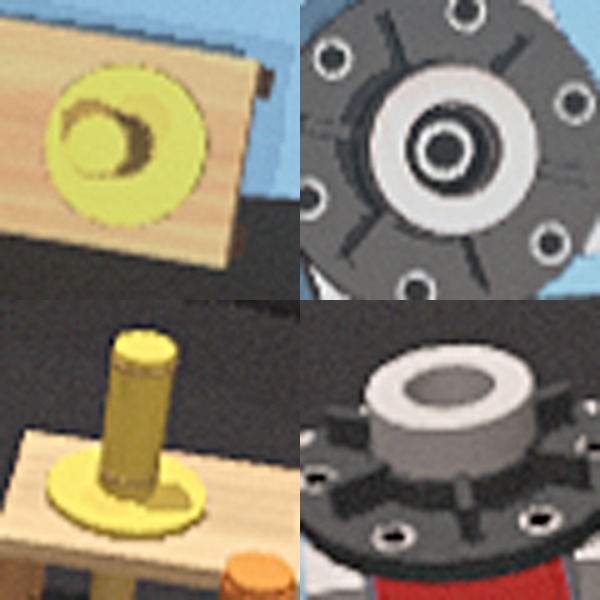

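The crop confirms the choice. In the top view the yellow handle top is at (183.6,238.6) and the guard centre at (189.7,238.7); in the scene view they are at (363.4,177.2) and about (360,205). The hub ring is centred at top (355.4,229.5) and scene (199.2,192), and the bearing is visible inside the bore.

Run:
```python
from h import *
t=shot("top");s=shot("scene")
print("handle top",tri(t,(183.6,238.6),s,(363.4,177.2)),onplane(t,(183.6,238.6),.156))
print("guard",tri(t,(189.7,238.7),s,(360,205)))
print("hub",tri(t,(355.4,229.5),s,(199.2,192)),onplane(t,(355.4,229.5),.105))
print("orange",onplane(t,(176,173),.08),"black",onplane(t,(140,231),.086))
st=robot.read_state();print(st["t"],st["tool_pos"],R.from_rotvec(st["orientation"]).as_matrix().round(3))
```

```text
handle top [0.49884238 0.17505393 0.15276324] [[0.49886623 0.17552287 0.156     ]]
guard [0.49890495 0.17510338 0.08357495]
hub [ 0.51545615 -0.17826492  0.10170036] [[ 0.51512607 -0.17665288  0.105     ]]
orange [[0.64133058 0.20634541 0.08      ]] black [[0.51614176 0.28245954 0.086     ]]
0.3 [0.20777841 0.56264616 0.17985548] [[-0.938  0.346 -0.   ]
 [ 0.346  0.938 -0.001]
 [ 0.    -0.001 -1.   ]]
```

```bash
python3 -m inch '[30,-40,20,0,100, 60,-80,20,0,100, 85,-113,20,0,100, 110,-146,20,0,100, 135,-180,20,0,100, 160,-213,20,0,100, 185,-246,20,0,100, 210,-280,20,0,100, 235,-313,20,0,100, 255,-340,20,0,100]' && python3 -m inch '[20,-28,0,0,100, 36,-47,0,0,100, 36,-47,0,0,100, 36,-47,0,0,100]'
python3 - <<'E'
from h import *
c=shot("wrist");cv2.imwrite("pics/w1.png",c["image"]);st=robot.read_state();print(st["t"],st["tool_pos"],st["q"].round(2))
print(blobs(c["image"],(20,110,80),(34,255,255))[0]);print(project(c,[[.4989,.1751,.156],[.4989,.1751,.086]]))
E
```

```text
t: 1.13
tool_pos: [0.4569, 0.2302, 0.2005]
orientation: [0.553, 3.092, 0.001]
force: [1.0, 0.8, -0.8]
opening: 0.0932
gripper_force: 0.0
t: 1.47
tool_pos: [0.4924, 0.184, 0.2]
orientation: [-0.557, -3.091, 0.0]
force: [0.0, -0.4, -1.1]
opening: 0.0928
gripper_force: 0.0
1.5167 [0.49188775 0.18498153 0.20010415] [ 0.26 -0.08  1.67  0.    1.56 -0.95]
[([229, 160, 80, 82, 4639], [268.9, 198.9]), ([215, 203, 15, 27, 64], [220.8, 212.1]), ([316, 283, 67, 31, 1177], [347.4, 297.4]), ([350, 353, 28, 15, 282], [362.4, 359.2])]
[[265.9898781  222.13464241]
 [268.09716221 196.7054572 ]]
```

View pics/w1.png

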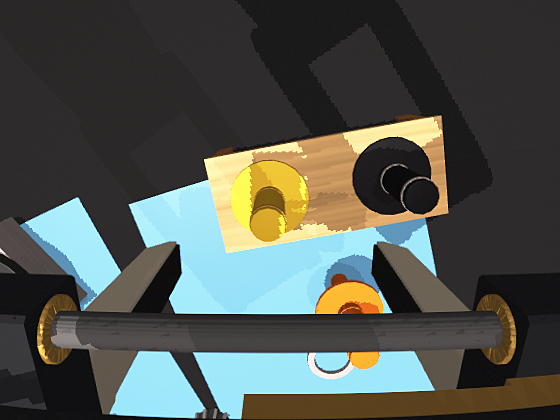

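The wrist view shows the yellow guard at (268,197) and the handle top at (268,222). Both are within 2 px of the prediction, so I'll go down and grasp.

```bash
python3 -m inch '[7,-10,0,0,100, 7,-10,-20,0,100, 7,-10,-45,0,100, 7,-10,-70,0,100, 7,-10,-90,0,100, 7,-10,-99,0,100, 7,-10,-99,0,100, 7,-10,-99,0,100]' && python3 -m inch '[0,0,0,0,40, 0,0,0,0,15, 0,0,0,0,15, 0,0,0,0,15, 0,0,0,0,15, 0,0,0,0,15, 0,0,0,0,15, 0,0,0,0,15]' 35
```

```text
t: 2.18
tool_pos: [0.4989, 0.1754, 0.1017]
orientation: [-0.551, -3.093, 0.0]
force: [-0.2, 0.2, -0.1]
opening: 0.0933
gripper_force: 0.0
t: 2.85
tool_pos: [0.499, 0.175, 0.1012]
orientation: [-0.553, -3.093, 0.0]
force: [0.2, 0.4, 0.2]
opening: 0.044
gripper_force: 0.0
```

```bash
python3 -m inch '[0,0,0,0,15, 0,0,0,0,15, 0,0,0,0,15, 0,0,0,0,15, 0,0,0,0,15, 0,0,0,0,15]' && python3 -m inch '[0,0,15,0,15, 0,0,40,0,15, 0,0,70,0,15, 0,0,100,0,15, 0,0,130,0,15, 0,0,130,0,15, 0,0,130,0,15]'
```

```text
t: 3.35
tool_pos: [0.4989, 0.175, 0.1011]
orientation: [-0.553, -3.092, 0.0]
force: [-0.5, -0.3, -0.6]
opening: 0.0254
gripper_force: 35.0
t: 3.93
tool_pos: [0.5003, 0.1754, 0.2332]
orientation: [0.552, 3.089, 0.003]
force: [-1.0, 0.0, -3.4]
opening: 0.0251
gripper_force: 35.0
```

```bash
python3 -m inch '[2,-15,0,0,15, 4,-45,0,0,15, 6,-80,0,0,15, 8,-115,0,0,15, 10,-150,0,0,15, 11,-185,0,0,15, 12,-220,0,0,15, 13,-250,0,0,15, 14,-275,0,0,15, 14,-300,0,0,15]' && python3 -m inch '[0,-20,0,0,15, 1,-40,0,0,15, 1,-52,0,0,15, 1,-52,0,0,15, 1,-52,0,0,15, 1,-52,0,0,15]'
python3 - <<'E'
from h import *
c=shot("wrist");s=shot("scene");st=robot.read_state();print(st["t"],st["tool_pos"],st["force"])
k=lambda im:cv2.resize(im,(400,300))
cv2.imwrite("pics/w2.png",np.vstack([np.hstack([k(c["image"]),k(s["image"])]),np.hstack([k(c["image"][130:340,140:420]),k(s["image"][100:250,100:300])])]))
p=st["tool_pos"];print(project(c,[[.515,-.1775,.105],p-[0,0,.087]]),project(s,[p-[0,0,.087],[.515,-.1775,.105]]))
E
```

```text
t: 4.77
tool_pos: [0.5117, -0.1262, 0.2285]
orientation: [-0.553, -3.089, -0.001]
force: [-0.5, -0.2, -2.1]
opening: 0.0252
gripper_force: 35.0
t: 5.27
tool_pos: [0.5137, -0.176, 0.2303]
orientation: [-0.552, -3.091, -0.001]
force: [-0.4, 0.8, -2.5]
opening: 0.0251
gripper_force: 35.0
5.3667 [ 0.51402604 -0.17587804  0.23095674] [-0.06888206 -0.32235541 -1.85582387]
[[273.84449694 185.74760251]
 [275.05336974 194.86708391]] [[199.30072777 174.77440301]
 [200.00778895 190.65266273]]
```

View pics/w2.png

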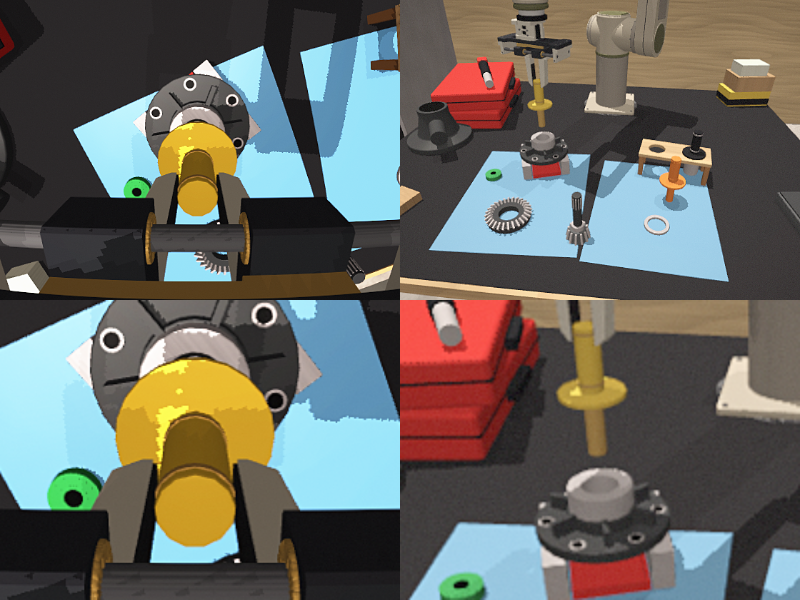

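The driver hangs over the hole with its guard and shaft upright. The tip is at scene (198,177), matching the prediction. I'll lower it in, with a 60 N grip for the push.

```bash
python3 -m inch '[1,-2,0,0,10, 1,-2,-15,0,10, 1,-2,-30,0,10, 1,-2,-42,0,10, 1,-2,-52,0,10, 1,-2,-60,0,10, 1,-2,-64,0,10, 1,-2,-64,0,10]' 60
```

```text
t: 6.03
tool_pos: [0.5145, -0.1786, 0.1661]
orientation: [-0.552, -3.091, -0.001]
force: [0.3, -1.1, -1.8]
opening: 0.0247
gripper_force: 60.0
```

```bash
python3 -m inch '[0,0,-3,0,10, 0,0,-6,0,10, 0,0,-9,0,10, 0,0,-12,0,10, 0,0,-15,0,10, 0,0,-15,0,10]'
```

```text
t: 6.53
tool_pos: [0.516, -0.1795, 0.1537]
orientation: [0.552, 3.09, -0.001]
force: [0.1, -0.3, -2.7]
opening: 0.0247
gripper_force: 60.0
```

```bash
python3 -m inch '[0,0,-3,0,10, 0,0,-3,0,10]'; python3 -m inch '[0,0,-3,0,10, 0,0,-3,0,10]';python3 - <<'E'
from h import *
s=shot("scene");t=shot("top")
k=lambda im:cv2.resize(im,(400,300),interpolation=cv2.INTER_CUBIC)
cv2.imwrite("pics/s3.png",np.hstack([k(s["image"][140:260,120:280]),k(t["image"][170:290,275:435])]))
E
```

```text
t: 6.7
tool_pos: [0.5153, -0.1792, 0.1494]
orientation: [0.553, 3.092, -0.0]
force: [0.6, -0.1, 0.7]
opening: 0.0249
gripper_force: 60.0
t: 6.87
tool_pos: [0.5149, -0.179, 0.1458]
orientation: [-0.553, -3.092, -0.0]
force: [-0.8, -0.9, -0.0]
opening: 0.0249
gripper_force: 60.0
```

View pics/s3.png

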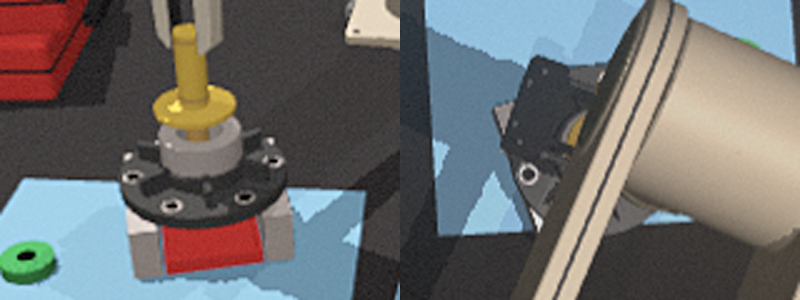

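The shaft is in the hole and upright, with the guard about 20 mm above the hub. The force is rising slightly, so the bearing is moving. I'll continue gently.

```bash
python3 -m inch '[0,0,-3,0,10, 0,0,-6,0,10, 0,0,-9,0,10, 0,0,-12,0,10, 0,0,-15,0,10, 0,0,-15,0,10]'
```

```text
t: 7.47
tool_pos: [0.5141, -0.1785, 0.1296]
orientation: [-0.552, -3.09, -0.001]
force: [-1.5, 0.6, -2.9]
opening: 0.0248
gripper_force: 60.0
```

```bash
python3 -m inch '[0,0,-1,0,10, 0,0,-2,0,10, 0,0,-3,0,10, 0,0,-3,0,10]'
```

```text
t: 7.8
tool_pos: [0.515, -0.179, 0.1281]
orientation: [-0.553, -3.092, -0.0]
force: [-0.1, -0.2, -2.1]
opening: 0.0248
gripper_force: 60.0
```

```bash
python3 -m inch '[0,0,-1,0,10, 0,0,-2,0,10, 0,0,-2,0,10]';python3 -m inch '[0,0,-1,0,10, 0,0,-2,0,10, 0,0,-2,0,10]'
python3 - <<'E'
from h import *
s=shot("scene")
k=lambda im:cv2.resize(im,(800,600),interpolation=cv2.INTER_CUBIC)
cv2.imwrite("pics/s4.png",k(s["image"][150:240,140:260]))
print([robot.read_state()[x] for x in("tool_pos","force")])
E
```

```text
t: 8.05
tool_pos: [0.5151, -0.1791, 0.1262]
orientation: [0.553, 3.092, -0.0]
force: [0.6, 0.3, -2.8]
opening: 0.0249
gripper_force: 60.0
t: 8.3
tool_pos: [0.5154, -0.1792, 0.1262]
orientation: [0.552, 3.091, -0.001]
force: [-5.3, 1.8, 9.8]
opening: 0.0246
gripper_force: 60.0
[array([ 0.51543775, -0.1791671 ,  0.12618519]), array([-4.99306221,  2.09918878,  9.99751825])]
```

View pics/s4.png

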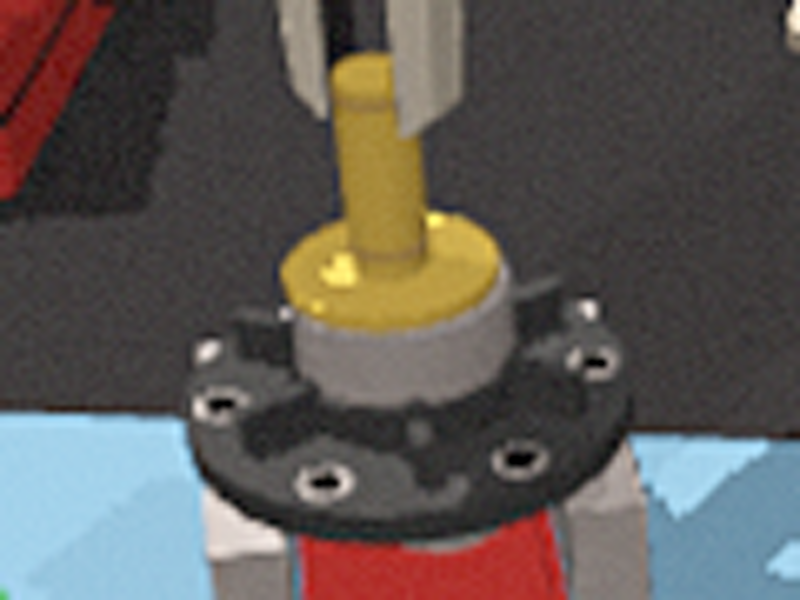

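The guard sits on the hub, with about 12 N of contact at the expected height. A grey rim shows over the tray at (440,540). I'll release, go up and check.

```bash
python3 -m inch '[0,0,1,0,15, 0,0,1,0,60, 0,0,1,0,100, 0,0,1,0,100, 0,0,1,0,100, 0,0,1,0,100, 0,0,1,0,100, 0,0,1,0,100, 0,0,1,0,100, 0,0,1,0,100]' && python3 -m inch '[0,0,15,0,100, 0,0,40,0,100, 0,0,70,0,100, 0,0,100,0,100, 0,0,130,0,100, -20,30,150,0,100, -40,60,150,0,100, -60,95,150,0,100, -80,130,150,0,100, -80,130,150,0,100]'
python3 - <<'E'
from h import *
s=shot("scene");t=shot("top");w=shot("wrist")
k=lambda im:cv2.resize(im,(400,300),interpolation=cv2.INTER_CUBIC)
cv2.imwrite("pics/s5.png",np.vstack([np.hstack([k(s["image"][155:245,140:260]),k(t["image"][170:290,275:435])]),np.hstack([k(s["image"]),k(w["image"])])]))
E
```

```text
t: 9.18
tool_pos: [0.515, -0.179, 0.1252]
orientation: [0.553, 3.093, 0.0]
force: [0.4, -0.4, 0.2]
opening: 0.0801
gripper_force: 0.0
t: 10.02
tool_pos: [0.4328, -0.0445, 0.276]
orientation: [0.548, 3.093, 0.003]
force: [0.2, 0.1, 0.5]
opening: 0.0933
gripper_force: 0.0
```

View pics/s5.png

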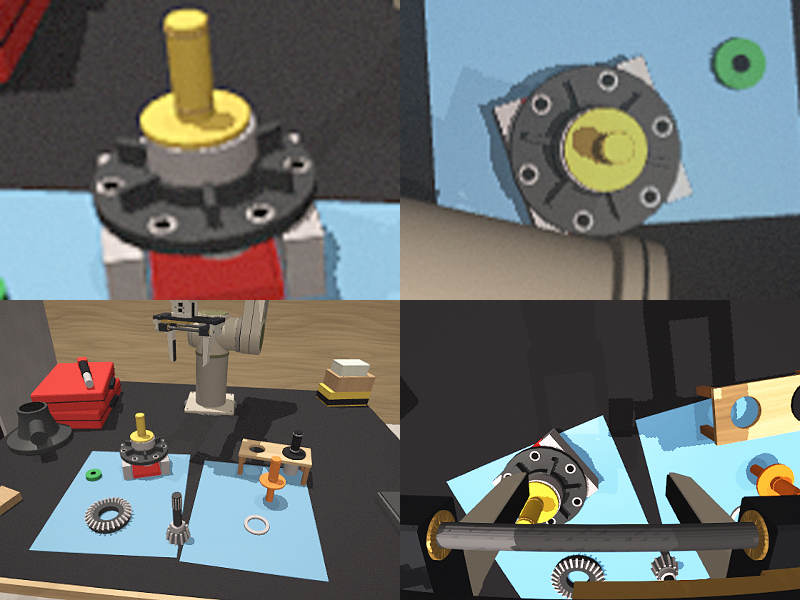

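The driver stands upright in the hole. One last zoom under the cover to check on the bearing.

Run:
```python
from h import *
a=cv2.imread("pics/scene0.png")[222:246,170:240]
im=[read_camera("scene")["image"] for _ in range(6)]
b=np.mean(im,0).astype(np.uint8)[222:246,170:240]
c=cv2.resize(cv2.imread("pics/s4.png"),(120,90),interpolation=cv2.INTER_AREA)[72:90,30:100]
cv2.imwrite("pics/z6.png",cv2.resize(np.clip(np.vstack([a,c,b])*1.6,0,255).astype(np.uint8),None,fx=8,fy=8,interpolation=cv2.INTER_CUBIC))
```

```text
(no output)
```

View pics/z6.png

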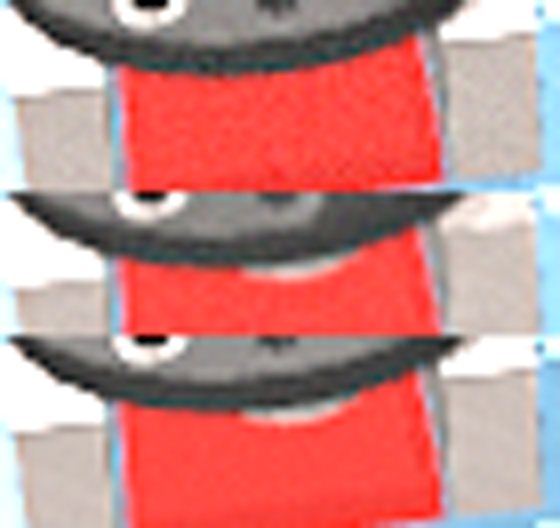

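The top strip (before) shows only the red tray. The lower strips (after) show the grey bearing lying in the tray, under the cover's edge at (295,410). The job is done, so I'll hand it in.

```bash
python3 -c "
from plant import job;print(job.close_job())"
```

```text
the job is handed in; nothing more can be done
None
```

The job is handed in: the bearing dropped into the red tray, the yellow driver stands in the hole with its guard on the hub, and the black driver stayed in the stand.

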